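# Pop the ampoule box hatch

### The arm

A 7-joint arm with a two-finger parallel gripper is mounted at the origin on the work surface. World frame = base frame: x ahead of the robot, y to its left, z up, the work surface at z = 0. Lengths are in m, angles in rad, forces in N, time in s.
With the tool pointing down it reaches from about 0.4 to 0.9 m from the base axis. Payload 5.6 kg.
Tool frame: the origin (TCP) lies midway between the tips of the shut fingers; the grasp point (between the pads) lies 19 mm behind it; y points along the fingers, z is the direction in which the jaws open and shut, and the axes are right-handed (so a half turn about y gives the same grasp; the last joint's range is limited). The gripper opens to 92 mm and grips with 3 to 60 N. Pads are 20 mm wide; open, the fingers measure 128 mm over their backs; the gripper's body (75 mm by 189 mm) begins 69 mm behind the grasp point.
Start: joints at [-1.379, 0.468, -0.012, 1.603, 0.006, 1.071, -0.056], TCP at [0.151, 0.632, 0.215] pointing down, gripper open.
Joint ranges: [-2.53, 2.53], [-0.31, 2.02], [-1.57, 1.55], [0.28, 2.44], [-1.29, 4.43], [0.15, 1.84], [-2.92, 2.92]. Speed limits (rad/s): [2.57, 2.57, 3.14, 3.14, 3.14, 3.14, 3.14].

### API

Orientations are given as a 3x3 rotation matrix whose columns are the frame's x, y, z axes.
In Python, from station import env, effector, solver, viewer, workorder, search_frame, tip_of gives the robot as it stands. Calls block until the motion is done:
- env.reach(position, orientation): joint-space move of the TCP to a pose.
- env.movel(position, frame=None, rate=0.15): straight line of the TCP; frame=None keeps the orientation; rate is the mean speed in m/s.
- env.goto_joints(angles): joint-space move.
- effector.release() and effector.grasp(squeeze=None): open the fingers fully, or close them until they stop; squeeze is the grip in N (None keeps the last).
- env.pause(seconds).
- solver.inverse_kinematics(position, orientation): joint angles nearest the present ones, or None.
- env.sense(): the state.
- viewer.read_camera(name): name is "scene" or "top" or "wrist"; returns (picture, depth): 420x560x3 uint8, red, green, blue; 420x560 float32, m along the optical axis (not along the pixel's ray), 0 where there is no reading.
- viewer.camera_info(name): a dict with "intrinsics" (3x3 intrinsics, pixels), "dist_coeffs" ([k1, k2, p1, p2, k3] as OpenCV has them; the pictures are not rectified), "eye" and "rotation" of the camera in the world; the wrist camera has in their place "T_tool_cam" (4x4, takes a point from camera to tool coordinates, whose origin is the TCP and whose axes are the tool frame's). Camera axes: x right, y up, looking along -z (the intrinsics and any distortion apply to the point x, -y, -z); pixel columns grow to the right and rows downward; lengths in m; the calibration is good to about 2 mm. A picture is of the moment at which its call begins: read the wrist's pose just before it. camera_info takes no time and is no camera call.
A pose or a line that the arm cannot do raises env.PlanningError and nothing moves.
- workorder.finish_job(): hands the job in, once; it reports no verdict.
Trained networks look in the newest picture that a camera, given by its name, has taken for a name from the list of things; names that differ only in an ending like _2 or _b are one class to them, and where a whole thing is asked for, a point or a joint stands for the part that bears it (a point fixed in the world has none). Each returns a list of dicts, best first, with "score" (0 to 1); they miss things now and then, are a little off and sometimes report something else, mostly with a low value. They report only what shows in the picture. A call takes as long as a camera call. They do not tell look-alikes from the thing itself.
- search_frame(camera, name): "at" ([x, y, z] in m, in world coordinates, good to about 4 mm: the middle of the surface that is visible of it).
- tip_of(camera, name): "at" ([x, y, z] in m, in world coordinates, good to about 4 mm: a listed point, or the origin of a listed thing).
The state is a dict: "t": time; "joint_positions": joint angles; "joint_velocities": joint speeds; "tau": joint torques, N m; "ee_pos": TCP position; "tcp_rot": TCP orientation; "wrist_force": force on the tool from outside, world axes, zero at the start; "moment": the same for the moment, N m; "gripper_width": finger opening in m.
Only numpy, scipy, OpenCV 4.12 (cv2) and the standard library are available. Lean on these libraries where they do the work, as an engineer would, in place of code of your own. Each camera call takes 0.05 s, during which the arm holds its last target.

### The job

Two boxes with push-push hatches stand on the medicine room's bench: press the thumb pad of the long box's hatch once with your fingertips, all the way in, and let go so that the hatch pops up by itself. Then keep clear of it and watch for about two seconds that it stays open; do not push it back down. Leave the square box shut, and do not lift or shove any of the things standing about.

Things in the scene. Friction and masses are not known exactly. Their poses are not given: they have to be found in the camera images.
- long_box: The long ampoule box, fixed to the table: 110 mm deep (its x) by 200 mm wide (its y), grey body with a white flat hatch on top; closed, the hatch's top is 91 mm above the table. Origin: centre of its underside; z up; the hinge runs along its +x edge and the latch side is its -x edge, turned roughly towards the robot.
- long_box_pad (a point): centre of the top of the round grey thumb pad, 26 mm across and 3 mm high, on top of the long box's hatch, 88 mm from the hinge line and 16 mm in from the latch edge, half-way along it. Shut, this point is 94 mm above the table. The push-push latch lies under it. It moves with the hatch.
- long_box_hatch (a joint): hatch angle, rad: 0 shut and latched, negative pressed in (stop at -0.085, 7.5 mm down at the pad), positive open. Pressing the pad takes 2 to 3 N; the latch lets go 4 to 6 mm down, so press to the stop. Once the finger moves up, a light damped spring (1.2 N at the pad) swings the hatch up to a stop at 1.25 in about 1.5 s, where it stays. Pushed down again it does not latch.
- long_box_hinge (a point): middle of the hinge line of the long box's hatch, 85 mm above the table, 49 mm to +x of the box's centre. The hatch reaches 104 mm from this line and sweeps up around it.
- square_box: The square box, same height and mechanism as the long one, to be left shut, fixed to the table: 110 mm deep (its x) by 110 mm wide (its y), grey body with a white flat hatch on top; closed, the hatch's top is 91 mm above the table. Origin: centre of its underside; z up; the hinge runs along its +x edge and the latch side is its -x edge, turned roughly towards the robot.
- square_box_hatch (a joint): angle of the square box's hatch, rad: 0 shut and latched, same mechanism; to be left shut.
- pill_bottle: white screw-cap pill bottle, 48 mm across, 85 mm tall, standing between the two boxes (bystander; leave it where it is). Origin: centre of its underside.
- amber_bottle: brown glass medicine bottle, 54 mm across, 140 mm tall, standing between the two boxes, farther from the robot (bystander; leave it where it is). Origin: centre of its underside.
- tall_carton: standing medicine carton, 45 x 90 x 110 mm, behind the boxes (bystander; leave it where it is). Origin: centre of its underside.
- flat_carton: flat medicine carton, 60 x 120 x 40 mm, behind the boxes (bystander; leave it where it is). Origin: centre of its underside.
- dosing_cup: small open dosing cup, 40 mm across, 35 mm tall, at the robot's left (bystander; leave it where it is). Origin: centre of its underside.
- pill_tray: seven-day pill tray, 50 x 150 x 28 mm, at the robot's right (bystander; leave it where it is). Origin: centre of its underside.
- tablet_jar: wide white jar, 64 mm across, 100 mm tall, at the robot's left (bystander; leave it where it is). Origin: centre of its underside.
- spatula: spatula lying on the table at the robot's right (bystander; leave it where it is). Origin: middle of its length, underside.
There are look-alikes about, which are no part of the job. Leave any purple look-alike of the long_box alone.

How it is judged:
On the way, in this order (a step that is already met when the one before it is completed fails the run):
1. the long box's hatch is pressed in by the fingers on its thumb pad (value of joint long_box_hatch below -0.045 rad and contact force between the fingers and long_box_thumb_pad above 1 N), for 0.02 s.
2. the hatch has popped up and stays open, untouched, for 1.5 seconds (value of joint long_box_hatch above 1.1 rad and contact force between each of the fingers, the arm and long_box below 0.2 N), for 1.5 s.
At the end, for the whole second after the job is handed in: The long box's hatch stands open and still (over 1.1 rad; its stop is at 1.25) with nothing of the robot touching the box, after it was pressed in once by the fingers on its thumb pad and stayed open untouched for 1.5 seconds; the square box is shut (within -0.03 to 0.05 rad) (all of step 2 and velocity of joint long_box_hatch between -0.1 and 0.1 rad/s and value of joint square_box_hatch between -0.03 and 0.05 rad).
It fails at once if the square box's hatch is popped open (value of joint square_box_hatch above 0.12 rad).
It fails at once if the long box's open hatch is pushed back down (closing faster than 0.3 rad/s between 0.3 and 1.0 rad) (value of joint long_box_hatch between 0.3 and 1 rad and velocity of joint long_box_hatch below -0.3 rad/s).
It fails at once if a bystander is lifted, knocked over or shoved more than 30 mm (distance of any of pill_bottle, amber_bottle, tall_carton, flat_carton, dosing_cup, pill_tray, tablet_jar, spatula from where it was at the start of the episode above 0.03 m or angle between any of pill_bottle, amber_bottle, tall_carton, flat_carton, dosing_cup, pill_tray, tablet_jar's own z axis and vertical above 0.5 rad).
It also fails if it takes over 32 s, if anything falls off the work surface, if the arm or the gripper's body presses on something with over 40 N, if the wrist force passes 120 N, or if a joint passes its speed limit or range.

## Working session

There is one attempt and no reset: what is moved stays moved. The work goes in short steps, each a Python script; the robot and the scene stay as the last script left them, time stands still between calls to the robot, and variables do not carry over. Pictures are saved under pics/ and viewed, and the job is handed in when it is done.

```bash
ls; mkdir -p pics; python3 - <<'E'
from station import env, effector, solver, viewer, workorder, search_frame, tip_of
import cv2
for c in ("scene","top"):
    p,d=viewer.read_camera(c); cv2.imwrite(f"pics/{c}0.png",p[:,:,::-1])
    i=viewer.camera_info(c); print(c,i)
    for n in ("long_box","long_box_pad","long_box_hinge"):
        print(n,[(r['score'],[round(float(v),4) for v in r['at']]) for r in tip_of(c,n)])
s=env.sense(); print(s)
E
```

```text
pics
scene {'intrinsics': array([[521.79606259,   0.        , 278.0441057 ],
       [  0.        , 521.79606259, 209.02126719],
       [  0.        ,   0.        ,   1.        ]]), 'dist_coeffs': array([-0.09726679,  0.        ,  0.        ,  0.        ,  0.        ]), 'eye': array([1.14619055, 0.74909651, 1.0962149 ]), 'rotation': array([[-0.80354599, -0.42582982,  0.41591203],
       [ 0.59501086, -0.59412229,  0.54127699],
       [ 0.01661073,  0.68241312,  0.73077795]])}
long_box [(0.95, [0.6052, -0.275, -0.0006])]
long_box_pad [(0.85, [0.2848, 0.1814, 0.0948]), (0.77, [0.574, -0.2561, 0.0946])]
long_box_hinge [(0.71, [0.6446, -0.3094, 0.0839])]
top {'intrinsics': array([[530.68550774,   0.        , 281.72692967],
       [  0.        , 530.68550774, 216.68805588],
       [  0.        ,   0.        ,   1.        ]]), 'dist_coeffs': array([-0.20569307,  0.        ,  0.        ,  0.        ,  0.        ]), 'eye': array([ 0.47640143, -0.01884105,  1.49215608]), 'rotation': array([[ 1.15133736e-02,  9.98065211e-01, -6.11005393e-02],
       [-9.99933623e-01,  1.14651179e-02, -1.1403178
[... 428 characters left out ...]
.07142571, -0.05633253]), 'joint_velocities': array([-0.00163861, -0.00140114,  0.00018653, -0.00037665,  0.00058501,
       -0.00079372, -0.00051053]), 'tau': array([-1.30143060e-03, -5.19848800e+01, -1.28380852e-02, -2.43703705e+01,
       -5.65697509e-02,  1.30932103e-02,  7.50010895e-05]), 'ee_pos': array([0.15123684, 0.63207541, 0.21444885]), 'tcp_rot': array([[ 9.72543776e-01,  3.57831573e-06,  2.32720012e-01],
       [-2.32720003e-01, -2.69463366e-04,  9.72543741e-01],
       [ 6.61895864e-05, -9.99999964e-01, -2.61232174e-04]]), 'wrist_force': array([-0.59893759,  0.09498427, -0.70514841]), 'moment': array([-0.01913305,  0.00687875, -0.00834443]), 'gripper_width': 0.0920442605843774}
```

View pics/scene0.png

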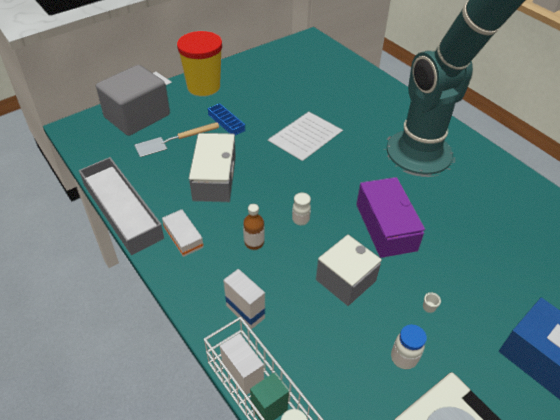

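View pics/top0.png

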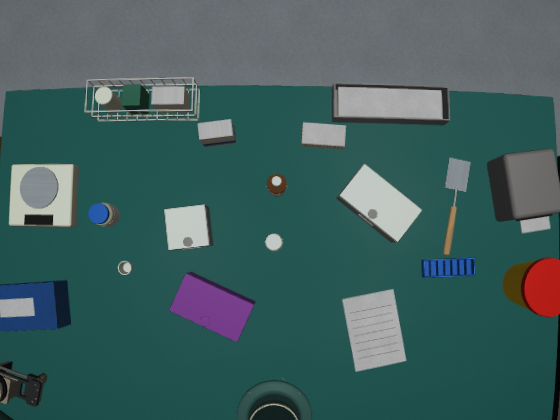

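Candidates in the top view are the white long box at (380,203), the purple look-alike at (212,306) and the square box at (187,228). The networks' first pad hit, (0.285, 0.181), is the purple box, so I reject it and take the white long one at (380,203). Next I'll check a close crop and measure its pad.

```bash
cat > h.py <<'E'
import numpy as np, cv2
from station import viewer
def ray_plane(c,uv,z):
    i=viewer.camera_info(c)
    n=cv2.undistortPoints(np.array(uv,float).reshape(-1,1,2),i['intrinsics'],i['dist_coeffs'])[:,0]
    d=np.c_[n[:,0],-n[:,1],-np.ones(len(n))]@i['rotation'].T
    e=i['eye']; return e+d*((z-e[2])/d[:,2])[:,None]
E
python3 - <<'E'
import cv2,numpy as np
from h import *
t=cv2.imread('pics/top0.png'); s=cv2.imread('pics/scene0.png')
a=cv2.resize(t[155:250,325:430],None,fx=3.6,fy=3.6,interpolation=cv2.INTER_CUBIC)
b=cv2.resize(s[125:210,180:250],None,fx=4,fy=4,interpolation=cv2.INTER_CUBIC)
o=np.zeros((345,680,3),np.uint8); o[:a.shape[0],:a.shape[1]]=a[:345]; o[:b.shape[0],390:390+b.shape[1]]=b
cv2.imwrite('pics/crop0.png',o)
for c,im,(x0,y0,x1,y1) in (("top",t,(325,155,430,250)),("scene",s,(180,125,250,210))):
    g=cv2.cvtColor(im,cv2.COLOR_BGR2GRAY)[y0:y1,x0:x1]
    w=(g>165).astype(np.uint8)
    cs,h=cv2.findContours(w,cv2.RETR_CCOMP,cv2.CHAIN_APPROX_NONE)
    for k,cc in enumerate(cs):
        ar=cv2.contourArea(cc)
        if ar>25:
            m=cv2.moments(cc); uv=(m['m10']/m['m00']+x0,m['m01']/m['m00']+y0)
            r=cv2.minAreaRect(cc)
            box=cv2.boxPoints(r)+[x0,y0]
            print(c,k,h[0][k][3],ar,np.round(uv,1),ray_plane(c,[uv],.094 if h[0][k][3]>=0 else .091).round(4))
            if ar>500: print(ray_plane(c,box,.091).round(4))
E
```

```text
top 0 -1 2834.5 [380.6 202.3] [[ 0.6036 -0.2806  0.091 ]]
[[ 0.6229 -0.1699  0.091 ]
 [ 0.7071 -0.2369  0.091 ]
 [ 0.5839 -0.3939  0.091 ]
 [ 0.5005 -0.3255  0.091 ]]
top 1 0 90.5 [372.2 213.5] [[ 0.5732 -0.2574  0.094 ]]
scene 1 -1 1653.0 [212.1 156.7] [[ 0.6061 -0.2745  0.091 ]]
[[ 0.7058 -0.2356  0.091 ]
 [ 0.5803 -0.415   0.091 ]
 [ 0.4974 -0.3246  0.091 ]
 [ 0.6294 -0.1555  0.091 ]]
scene 2 1 43.5 [225.3 154.9] [[ 0.5723 -0.2558  0.094 ]]
scene 3 -1 66.5 [196.5 129.7] [[ 0.5794 -0.4101  0.091 ]]
```

View pics/crop0.png

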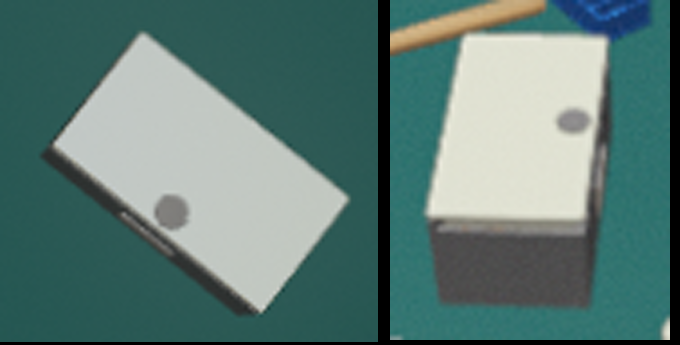

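The crop shows a white, undamaged lid measuring about 200 x 108 mm at 91 mm height. The grey pad sits at top-view pixel (372,213) beside the latch edge, half-way along it. Both cameras agree within 2 mm: pad about (0.573, -0.257, 0.094), yaw about -38.5°. I'll close the fingers, go above the pad and look with the wrist camera.

```bash
cat >> h.py <<'E'
yaw=np.radians(-38.5)
bx=np.array([np.cos(yaw),np.sin(yaw),0]); by=np.array([-np.sin(yaw),np.cos(yaw),0])
R=np.c_[bx,[0,0,-1],by]
E
python3 - <<'E'
from h import *
from station import *
from station import env,effector,viewer,tip_of
s=env.sense(); print(s['t'],s['joint_positions'].round(3))
env.movel([0.151,0.632,0.30],rate=0.2)
env.reach([0.573,-0.257,0.22],R)
effector.grasp(5)
s=env.sense(); T=viewer.camera_info('wrist'); p,d=viewer.read_camera('wrist')
cv2.imwrite('pics/wrist1.png',p[:,:,::-1])
print(s['t'],s['ee_pos'],s['wrist_force'],s['gripper_width'])
print(tip_of('wrist','long_box_pad'))
print(T)
E
```

```text
0.4 [-1.379  0.468 -0.012  1.603  0.006  1.071 -0.056]
5.7583 [ 0.57300803 -0.25699992  0.22000353] [-1.3174892   0.22882022  0.57328454] 0.0007065294770774514
[{'at': [0.5723, -0.2564, 0.0955], 'score': 0.98}]
{'intrinsics': array([[323.90123154,   0.        , 277.62874845],
       [  0.        , 323.90123154, 211.24663102],
       [  0.        ,   0.        ,   1.        ]]), 'dist_coeffs': array([-0.03626793,  0.        ,  0.        ,  0.        ,  0.        ]), 'T_tool_cam': array([[ 1.00930682e-03, -9.66189344e-01, -2.57831597e-01,
        -7.26241962e-02],
       [ 1.16058082e-03,  2.57832687e-01, -9.66188884e-01,
        -1.70396381e-01],
       [ 9.99998817e-01,  6.75946623e-04,  1.38157311e-03,
        -9.62932043e-06],
       [ 0.00000000e+00,  0.00000000e+00,  0.00000000e+00,
         1.00000000e+00]])}
```

View pics/wrist1.png

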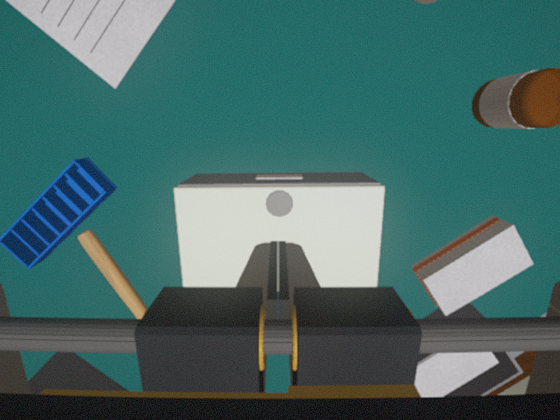

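The wrist view shows the pad at (279,204), with the lid square to the image. The network puts it at (0.5723, -0.2564), which matches to within 1 mm. Nothing stands close to the fingers. Now I'll press in small steps until the stop, then retreat diagonally away from the swing.

```bash
python3 - <<'E'
from h import *
from station import env
P=np.array([0.5727,-0.2567,0])
env.movel(P+[0,0,0.099],rate=0.12)
f0=env.sense()['wrist_force'][2]; print('f0',f0)
for z in (0.0955,0.092,0.090,0.088,0.0865,0.0855,0.0845,0.0835,0.0825,.0815,.0805):
    env.movel(P+[0,0,z],rate=0.04); env.pause(0.05)
    s=env.sense(); f=s['wrist_force'][2]-f0
    print(z,s['ee_pos'][2].round(5),round(f,2),round(s['t'],2))
    if z<0.088 and abs(f)>9: break
env.pause(0.1)
env.movel(P+[0,0,0.20]-0.12*bx,rate=0.3)
s=env.sense();print(s['t'],s['ee_pos'],s['wrist_force'])
E
```

```text
f0 0.17478209218985113
0.0955 0.09575 -0.8 7.32
0.092 0.09221 1.43 7.62
0.09 0.09006 2.3 7.92
0.088 0.08792 2.01 8.22
0.0865 0.0875 8.74 8.52
0.0855 0.08733 15.03 8.82
9.6167 [ 0.47903321 -0.18185023  0.19951221] [ 0.56252025  0.48402559 -0.1364328 ]
```

The force rose sharply at z = 87.4 mm, so the hatch hit its stop. Now I'll watch for about two seconds and check.

```bash
python3 - <<'E'
from h import *
from station import env,viewer,tip_of
env.pause(3.2)
for c in ('top','scene'):
    p,d=viewer.read_camera(c); cv2.imwrite(f'pics/{c}2.png',p[:,:,::-1])
    print(c,[(r['score'],np.round(r['at'],3)) for r in tip_of(c,'long_box_pad')])
p1,d1=viewer.read_camera('scene'); env.pause(0.4); p2,d2=viewer.read_camera('scene')
print(np.abs(p1.astype(int)-p2)[100:210,170:260].mean(), env.sense()['t'])
a=cv2.imread('pics/top2.png');b=cv2.imread('pics/scene2.png')
cv2.imwrite('pics/both2.png',np.hstack([cv2.resize(a,(400,300)),cv2.resize(b,(400,300))]))
E
```

```text
top [(0.85, array([ 0.627, -0.3  ,  0.175])), (0.76, array([0.284, 0.179, 0.094]))]
scene [(0.67, array([ 0.628, -0.3  ,  0.17 ])), (0.56, array([0.283, 0.185, 0.097]))]
2.0354882154882157 13.5167
```

View pics/both2.png

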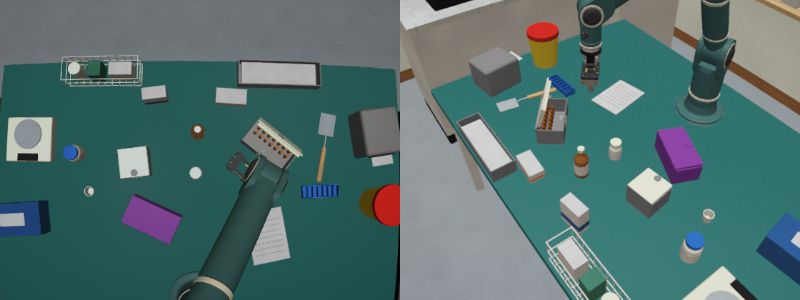

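View pics/scene2.png

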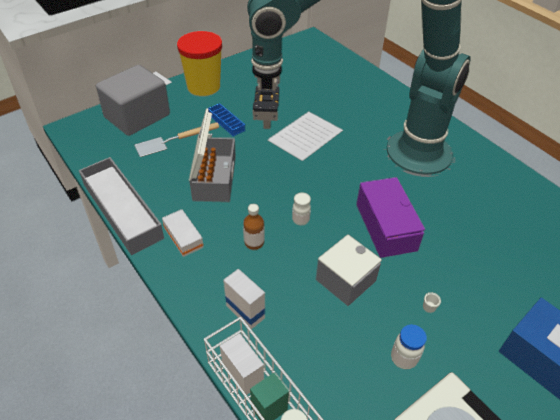

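In scene view the hatch stands open at (205,135), clear of the gripper at (265,105). The pad is now about 172 mm high and 20 mm from the hinge, against 171 and 19 mm expected at 1.25 rad. The square box at (348,265) is shut and everything else stands where it was. More than 2 s have passed, so I'm handing in.

```bash
python3 - <<'E'
from station import env,workorder
env.pause(0.5); print(workorder.finish_job(), env.sense()['t'])
E
```

```text
the job is handed in; nothing more can be done
the job is handed in; nothing more can be done
```

The long box's hatch popped open after one press of its thumb pad, and it was still open when I handed the job in. `finish_job` gives no verdict, so this rests on my own checks.

- **Press:** I used the shut fingertips and pushed until the force jumped to about 15 N at z = 87.4 mm, the stop. I then drew back at a slant, away from the hatch's swing.
- **Hatch:** I kept clear for about 4 s. Both fixed cameras then put the pad about 170–175 mm high and 20 mm from the hinge, which fits the 1.25 rad stop. Two pictures 0.4 s apart were nearly the same, with a mean difference of 2 grey levels, which I took as noise.
- **Surroundings:** In the pictures the gripper was clear of the box and the square box was shut. The purple look-alike and the bystanders looked unmoved. I judged these by eye and did not measure them.
- **Disagreements:** The networks also reported the purple box's pad, sometimes as the best hit, and I rejected it by colour. The stop came about 1 mm higher than the 86.5 mm I had worked out.
- **Time:** The last clock reading was 13.5 s, and I handed in about 0.5 s after that.

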